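# Count along the rack rail and slide the meal tray into the third gap

## Robot

A 6-joint arm with a two-finger parallel gripper is mounted at the origin on the work surface. World frame = base frame: x ahead of the robot, y to its left, z up, the work surface at z = 0. Lengths are in m, angles in rad, forces in N, time in s.
With the tool pointing down it reaches from about 0.275 to 0.825 m from the base axis. Payload 5.2 kg.
Tool frame: the origin (TCP) lies where the fingers leave the gripper's body, on its centre line; the fingertips stand 84 mm ahead of it and the grasp point (between the pads) lies 65 mm ahead of it (manip.pinch_z is the distance from the TCP to the grasp point, in m); z points along the fingers, y is the line along which they close (so a half turn about z gives the same grasp; the last joint's range is limited). The gripper opens to 93 mm and grips with 3 to 60 N. Pads are 15 mm wide; open, the fingers measure 128 mm over their backs; the gripper's body (75 mm by 188 mm) begins 65 mm behind the grasp point.
Start: joints at [0.928, 0.259, 1.535, -0, 1.348, -0.203], TCP at [0.234, 0.498, 0.303] pointing down, gripper open.
Joint ranges: [-3.14, 3.14], [-0.91, 2.08], [0.19, 2.58], [-1.22, 4.36], [0.22, 2.71], [-3.12, 3.12]. Speed limits (rad/s): [2.57, 2.57, 3.14, 3.14, 3.14, 3.14].

## Interface

Orientations are given as a unit quaternion [x, y, z, w].
In Python, from plant import status, get_image, calibration, manip gives the robot as it stands.
- The arm moves only by the tool jog_arm, never from a script. Its argument "increments" is a list of rows, each a list of 3 entries, a list of its own where there are three numbers: the shift along the tool's x, y, z in units of 25 mm (1.0 is 25 mm), then the turn, a rotation vector about the tool's x, y, z in degrees, then the finger opening in mm, from 0 to 93. A call has 1 to 10 rows; each row shifts and turns the commanded pose from where the row before left it, along the tool's axes as they then stand; what a row does not reach is not made up. A row lasts 1/12 s, in which the tool goes at most 41.7 mm and 7.16 degrees, less where a joint would pass 70% of its speed; a pose out of reach is approached as far as the arm can. A call is refused whole if a number of a shift passes 1 or a number of a turn 7.16, either way. A call with a gripper value outside its range is refused whole. The fingers move at their own pace and stop on an object; "squeeze" is the grip in N (left out, the last holds). Time passes only in rows, so rows that do not move let the fingers close. It gives the time, the measured TCP pose, the force, the opening and the grip force at its end, in the units of the state.
- status.observe(): the state, without advancing time (a new reading comes with each control period).
- get_image(name): name is "side" or "top"; returns (picture, depth): 384x512x3 uint8, red, green, blue; 384x512 float32, m along the optical axis (not along the pixel's ray), 0 where there is no reading.
- calibration(name): a dict with "mtx" (3x3 intrinsics, pixels), "distortion" ([k1, k2, p1, p2, k3] as OpenCV has them; the pictures are not rectified), "cam_to_world" (4x4, takes a point from camera to world coordinates). Camera axes: x right, y down, z forward; pixel columns grow to the right and rows downward; lengths in m; the calibration is good to about 2 mm. A picture is of the moment at which its call begins. calibration takes no time and is no camera call.
- manip.close_job(): hands the job in; it is judged then, once.
The state is a dict: "t": time; "qpos": joint angles; "dq": joint speeds; "tau": joint torques, N m; "tool_pos": TCP position; "orientation": TCP orientation; "contact_force": force on the tool from outside, world axes, zero at the start; "ft_torque": the same for the moment, N m; "grip_width": opening from 0.0 (shut) to 1.0 (fully open); "grip_force": force on a finger pad.
Only numpy, scipy, OpenCV 4.12 (cv2) and the standard library are available. Lean on these libraries where they do the work, as an engineer would, in place of code of your own. Each camera call takes 0.05 s, during which the arm holds its last target. There are 200 camera calls.

## Task

With the fingers closed, run the fingertips along the top of the wire rack's front rail from its left end (the robot's left), touching it at the first gap, then the second, then the third, and stop counting there; gaps that already hold something count too. Then slide the lidded foil tray that stands alone on the bench in front of the rack into that third gap, pushing it along the bench with the outside of the fingers until it is fully home against the rear stop. Foil crushes easily: push gently against its sides, never take the tray between the fingers, press on its lid, pick it up or tip it, and leave everything else where it is.

Things in the scene. Friction and masses are not known exactly. Their poses are not given: they have to be found in the camera images.
- rack: fixed steel wire rack, 570 x 96 mm, 59 high: seven hoops of 6 mm wire make six gaps open to the robot, 88 mm wide inside, 94 mm apart, no floor. Origin on the bench at its centre; x to the rear, y to the robot's left. Gap centres from the left: y = +235, +141, +47, -47, -141, -235 mm. Front rail and uprights at x = -45; face of the rear stop wires at x = +42 mm, 15 to 40 mm above the bench
- rail_gap1: the stretch of the front rail above the first gap from the left: round steel bar, 10 mm thick, 94 mm long, fixed. Origin at the middle of the stretch on the bar's axis, 54 mm above the bench; the top of the bar is 59 mm above the bench; its underside at 49 mm, so that a tray passes beneath.
- rail_gap2: the same bar, 94 mm stretch above the second gap; origin as for the first
- rail_gap3: the same bar, 94 mm stretch above the third gap; origin as for the first
- rail_rest: the same bar, the remaining 282 mm stretch above the fourth to sixth gaps; origin at its middle on the bar's axis
- gap3_mouth (a point): point on the bench in the middle of the third gap's mouth, below the axis of the front rail. A tray that is home has its origin 35 mm beyond this point and sticks out 12 mm in front of the rail, so the pushing fingers stay outside it.
- tray: the tray to slide: lidded foil tray alone on the bench between robot and rack, loose, 0.13 to 0.25 kg. Rim 104 mm (its x) by 74 mm (its y), corners rounded 14 mm, 34 to 40 mm above the underside; walls below stand 6 mm further in. Origin at the centre of its underside, z up. Its x axis is within 25 degrees of the rack's.
- tray_b: lidded foil tray of the same make as tray (rim 104 x 74 mm, 40 mm high), already standing in one of the rack's gaps, not the third; origin at the centre of its underside. A bystander.
- tray_c: lidded foil tray of the same make as tray (rim 104 x 74 mm, 40 mm high), already standing in one of the rack's gaps, not the third; origin at the centre of its underside. A bystander.
- tub: white lidded plastic tub, 73 mm across, 50 mm high, standing in one of the rack's gaps, not the third; origin at the centre of its underside. A bystander.
- shaker: steel shaker with a side handle, 62 mm across, 94 mm high, on the bench; origin at the centre of its underside. A bystander.
- squeeze: clear squeeze bottle with a white nozzle, 62 mm across, 196 mm high; origin at the centre of its underside. A bystander.
- spoon: steel serving spoon, 260 mm long, lying on the bench; its x axis runs along it, handle to -x. A bystander.
- ramekin: small open steel bowl, 72 mm across, 42 mm high; origin at the centre of its underside. A bystander.

How it is judged:
On the way, in this order (a step that is already met when the one before it is completed fails the run):
1. the fingers touch the front rail above the first gap (contact force between the fingers and rail_gap1 above 0.3 N), for 0.05 s.
2. then above the second gap (contact force between the fingers and rail_gap2 above 0.3 N), for 0.05 s.
3. then above the third gap (contact force between the fingers and rail_gap3 above 0.3 N), for 0.05 s.
4. then the tray stands home in the third gap (x of tray in the frame of rack between -0.019 and -0.004 m and y of tray in the frame of rack between 0.035 and 0.059 m and angle between the x axis of tray and the x axis of rack, either way round below 0.2 rad), for 0.2 s.
At the end, for the whole second after the job is handed in: the tray stands flat and at rest in the third gap from the left, within 9 mm of the rear stop (seated at x = -10 mm of the rack), its centre within 12 mm of the gap's middle; every bystander within 20 mm of its start (all of step 4 and height (world z) of tray below 0.005 m and angle between tray's own z axis and vertical below 0.06 rad and linear speed of tray below 0.01 m/s and distance of each of tray_b, tray_c, tub, shaker, squeeze, spoon, ramekin from where it was at the start of the episode below 0.02 m); the robot touches nothing.
It fails at once if the tray is lifted off the bench or tipped (height (world z) of tray above 0.012 m or angle between tray's own z axis and vertical above 0.2 rad).
It fails at once if the fingers take the tray between them or press on its lid (contact force between the fingers and tray above 0.5 N and x of the grasp point in the frame of tray between -0.042 and 0.042 m and y of the grasp point in the frame of tray between -0.027 and 0.027 m and z of the grasp point in the frame of tray below 0.07 m).
It fails at once if the fingers press or squeeze the tray with more than 30 N (contact force between the fingers and tray above 30 N).
It fails at once if the fingers touch the rail beyond the third gap (contact force between the fingers and rail_rest above 0.3 N).
It fails at once if a bystander is pushed 20 mm or more, or lifted (distance of any of tray_b, tray_c, tub, shaker, squeeze, spoon, ramekin from where it was at the start of the episode above 0.02 m).
It also fails if it takes over 67 s, if anything falls off the work surface, if the arm or the gripper's body presses on something with over 40 N, if the wrist force passes 120 N, or if a joint passes its speed limit or range.

## Working session

There is one attempt and no reset: what is moved stays moved. The work goes in short steps, Python scripts to look and compute and a tool call to move; the robot and the scene stay as the last step left them, time stands still between calls to the robot, and variables do not carry over. Pictures are saved under pics/ and viewed, at most 10 in all, crops included, and the job is handed in when it is done.

Besides the shell and the picture viewer there is one more tool, called after "Call:" as name(argument=value, ...), one argument or row to a line, values as JSON. jog_arm: Moves the arm, as the interface text tells. Its arguments: {"type":"object","properties":{"increments":{"type":"array","items":{"type":"array"}},"squeeze":{"type":"number"}},"required":["increments"]}

```bash
mkdir -p pics; ls
python3 - <<'E'
from plant import status,get_image,calibration,manip
import numpy as np,cv2
for n in("top","side"):
    p,d=get_image(n); np.save(f"{n}_p.npy",p);np.save(f"{n}_d.npy",d)
    cv2.imwrite(f"pics/{n}0.png",p[:,:,::-1])
    c=calibration(n);print(n,c["mtx"].tolist(),c["distortion"],np.round(c["cam_to_world"],4).tolist())
s=status.observe();print(s)
E
```

```text
pics
top [[454.764815662911, 0.0, 257.34755112796034], [0.0, 454.764815662911, 187.7862714290367], [0.0, 0.0, 1.0]] [-0.15143278  0.          0.          0.          0.        ] [[0.0054, -0.981, 0.1938, 0.2607], [-1.0, -0.0062, -0.0034, -0.0643], [0.0045, -0.1938, -0.981, 1.3899], [0.0, 0.0, 0.0, 1.0]]
side [[431.1743473952298, 0.0, 253.8699882649073], [0.0, 431.1743473952298, 193.1632127548288], [0.0, 0.0, 1.0]] [0.04609469 0.         0.         0.         0.        ] [[0.7061, -0.3549, 0.6127, -0.3415], [-0.7079, -0.3354, 0.6216, -0.9172], [-0.0151, -0.8726, -0.4881, 0.7407], [0.0, 0.0, 0.0, 1.0]]
{'t': 0.1, 'qpos': array([ 9.28226609e-01,  2.59263902e-01,  1.53595781e+00,  2.42929092e-05,
        1.34797949e+00, -2.02828571e-01]), 'dq': array([ 0.00035501, -0.00168818, -0.00194871, -0.00012328, -0.00230402,
        0.00079471]), 'tau': array([ 1.64671492e-03, -4.38209331e+01, -2.84644425e+01,  7.21364329e-02,
        3.62611294e-02, -5.97923417e-05]), 'tool_pos': array([0.23391401, 0.49739881, 0.30201042]), 'orientation': array([ 2.18105873e-01,  9.75924783e-01, -7.28628493e-04, -3.40734290e-04]), 'contact_force': array([0.25808364, 0.6254662 , 0.34328088]), 'ft_torque': array([ 0.03761097, -0.01898863, -0.03734174]), 'grip_force': 0.0, 'grip_width': 1.0000262781696028}
```

View pics/top0.png

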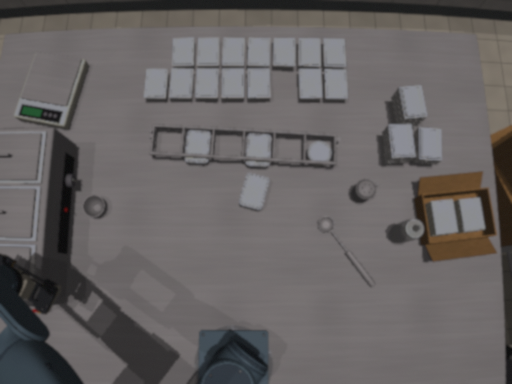

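View pics/side0.png

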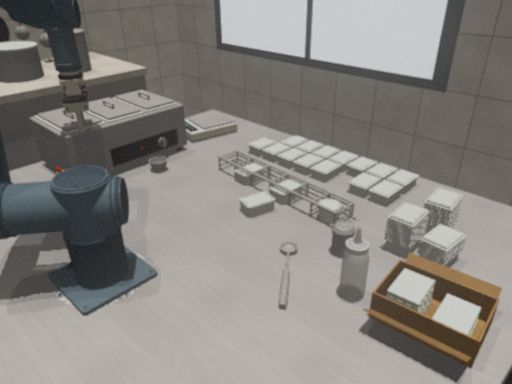

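The top view shows the rack from (152,145) to (336,150), with its front at about rows 160–165. Trays stand in gaps 2 (198) and 4 (258), the tub is in gap 6 (319), and gap 3 (229,145) is empty. The loose tray is at (254,191). Next I'll take an enlarged crop and a first measurement.

```bash
cat > h.py <<'E'
from plant import status,get_image,calibration,manip
import numpy as np,cv2
def ray(n,uv,z):
    c=calibration(n);T=np.array(c["cam_to_world"])
    q=cv2.undistortPoints(np.array(uv,float).reshape(-1,1,2),np.array(c["mtx"]),np.array(c["distortion"])).reshape(-1,2)
    d=np.c_[q,np.ones(len(q))]@T[:3,:3].T
    return T[:3,3]+d*((z-T[2,3])/d[:,2])[:,None]
def proj(n,P):
    c=calibration(n);T=np.linalg.inv(np.array(c["cam_to_world"]))
    return cv2.projectPoints(np.array(P,float).reshape(-1,1,3),cv2.Rodrigues(T[:3,:3])[0],T[:3,3],np.array(c["mtx"]),np.array(c["distortion"]))[0].reshape(-1,2)
def tray(p,uv,n="top",r=28):
    g=p.min(2).copy(); m=np.zeros_like(g); u,v=map(int,uv); a=g[v-r:v+r,u-r:u+r]
    t,b=cv2.threshold(a,0,255,cv2.THRESH_OTSU); m[v-r:v+r,u-r:u+r]=b
    k,l,s,c=cv2.connectedComponentsWithStats(m); i=l[v,u]
    cs,_=cv2.findContours((l==i).astype(np.uint8),cv2.RETR_EXTERNAL,cv2.CHAIN_APPROX_NONE)
    q=max(cs,key=cv2.contourArea).reshape(-1,2)
    w=ray(n,q,.040)
    return t,s[i],cv2.minAreaRect((w[:,:2]*1000).astype(np.float32))
E
python3 - <<'E'
from h import *
p=np.load("top_p.npy")
print(tray(p,(254,191)))
for uv in((198,147),(258,149)):print(tray(p,uv,r=20))
c=cv2.resize(p[120:215,145:345],None,fx=4,fy=4,interpolation=cv2.INTER_CUBIC)
cv2.imwrite("pics/crop.png",c[:,:,::-1])
E
```

```text
(122.0, array([240, 173,  29,  35, 731], dtype=int32), ((519.9810791015625, -57.86024475097656), (71.9054183959961, 99.46658325195312), 75.44458770751953))
(111.0, array([186, 130,  25,  26, 538], dtype=int32), ((669.2333984375, 116.0427017211914), (71.97061920166016, 78.5339126586914), 86.27277374267578))
(113.0, array([246, 134,  25,  25, 539], dtype=int32), ((659.6259765625, -70.34104919433594), (72.02426147460938, 78.81388854980469), 86.53174591064453))
```

View pics/crop.png

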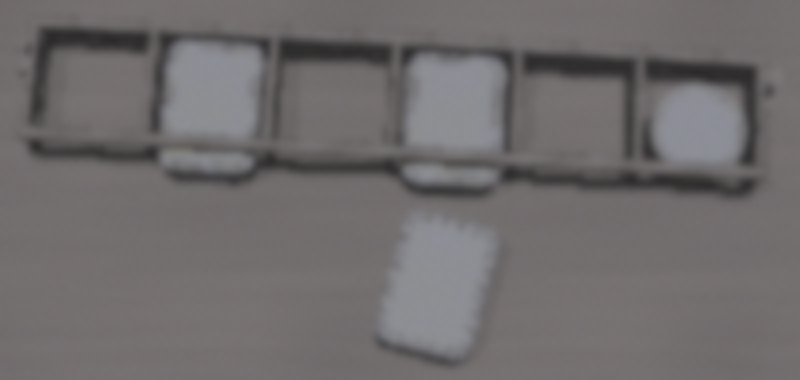

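The crop shows the front rail as a light bar from crop (25,132) to (760,172). Gap 3 lies between hoops at about x=271 and 395 and is empty. The loose tray sits in front of gap 4 at (437,287).

Run:
```python
from h import *
p=np.load("top_p.npy").astype(float).mean(2)
f=lambda x,y:((x+.5)/4-.5+145,(y+.5)/4-.5+120)
# rail: per-column ridge in gaps 1,3,5 (dark/bench around)
P=[]
for a,b in((60,140),(285,385),(530,625)):
    for x in range(a,b,4):
        u,v=f(x,132+(x-25)*40/735); u=int(round(u)); r=np.arange(int(v)-3,int(v)+5); col=p[r,u]
        w=np.clip(col-np.median(col),0,None); P.append((u,(w*r).sum()/w.sum()))
W=ray("top",P,.056)[:,:2]*1000
k=np.polyfit(W[:,1],W[:,0],1,); res=W[:,0]-np.polyval(k,W[:,1])
print("rail x= k0*y+k1",k,"res std",res.std(),"max",abs(res).max())
yaw=np.arctan(-k[0]);print("yaw deg",np.degrees(yaw))
E1=ray("top",[f(25,132),f(760,172)],.056)*1000;print("ends",E1[:,:2],np.linalg.norm(E1[0]-E1[1]))
# hoop columns: bright vertical wires, midway in depth, at image rows above the rail
R=np.array([[np.cos(yaw),-np.sin(yaw)],[np.sin(yaw),np.cos(yaw)]])
for row in(80,100):
  for x in(36,153,271,397,517,637,756):
    y=row+(x-36)*40/735
    u,v=f(x,y);uu=np.arange(int(u)-3,int(u)+5);s=p[int(round(v)),uu]
    w=ray("top",[(u,v)],.056)[0,:2]*1000
    print(row,x,np.round(R.T@w,1),s.astype(int),uu[0])
print("trays in rackrot:",R.T@[669.2,116.0],R.T@[659.6,-70.3],"tray",R.T@[520,-57.9])
```

```text
rail x= k0*y+k1 [5.36870365e-02 6.24984334e+02] res std 2.0230728684155914 max 4.797710047894611
yaw deg -3.0730903502158236
ends [[ 631.93893418  257.66551074]
 [ 603.69512558 -303.48359053]] 561.8594366711345
80 36 [659.  287.2] [107 104  98  77  62  62  76  94] 150
80 153 [658.8 195.9] [113 113 110 103  87  69  75 102] 179
80 271 [658.8 104.8] [110  91  90  98  86  78  94 103] 209
80 397 [659.    8.2] [112 105  99  98  91  93 104 121] 240
80 517 [659.4 -83.4] [104  81  77  93 104 102 104 106] 270
80 637 [ 659.9 -175.2] [ 98  77  66  81  99 105 103 104] 300
80 756 [ 660.6 -266.7] [115  88  64  67  86  98 102 106] 330
100 36 [643.1 285.4] [111 106  88  65  56  63  80  97] 150
100 153 [642.9 194.3] [113 109 106  91  74  74  94 116] 179
100 271 [643.  103.5] [110  95  98  99  82  78  95 103] 209
100 397 [643.2   7.2] [109 105 103  99  92 100 117 134] 240
100 517 [643.6 -84.2] [109  83  81  99 106 105 103 105] 270
100 637 [ 644.1 -175.8] [98 77 66 81 93 82 70 85] 300
100 756 [ 644.8 -267. ] [115  92  67  67  87  99 103 106] 330
trays in rackrot: [662.01892239 151.70888703] [662.42023934 -34.83786032] tray [522.35622795 -29.93962462]
```

Rack yaw is about -3°, and the rail sits at about x=620 mm in the rack-aligned frame, with its centre at y≈10 mm. The tray is at about (-140,-40) mm in the rack frame, yawed about -11.6°. I'll align the tool with the rack, close the fingers and go above gap 1.

Call:
jog_arm(
  increments=[
    [[0, 0, 0], [0, 0, -5.55], 0],
    [[0, 0, 0], [0, 0, -5.55], 0],
    [[0, 0, 0], [0, 0, -5.55], 0],
    [[0, 0, 0], [0, 0, -5.55], 0],
    [[-0.8, -0.5, 0], [0, 0, 0], 0],
    [[-0.8, -0.5, 0], [0, 0, 0], 0],
    [[-0.8, -0.5, 0], [0, 0, 0], 0],
    [[-0.8, -0.5, 0], [0, 0, 0], 0],
    [[-0.8, -0.5, 0], [0, 0, 0], 0],
    [[-0.8, -0.5, 0], [0, 0, 0], 0],
  ],
  squeeze=5,
)

```text
t: 0.93
tool_pos: [0.3507, 0.4156, 0.3023]
orientation: [0.026, 1.0, -0.0, -0.0]
contact_force: [0.0, 0.2, 0.0]
grip_width: 0.339
grip_force: 0.0
```

Call:
jog_arm(
  increments=[
    [[-0.8, -0.5, 0], [0, 0, 0], 0],
    [[-0.8, -0.5, 0], [0, 0, 0], 0],
    [[-0.8, -0.5, 0], [0, 0, 0], 0],
    [[-0.8, -0.5, 0], [0, 0, 0], 0],
    [[-0.8, -0.5, 0], [0, 0, 0], 0],
    [[-0.8, -0.5, 0], [0, 0, 0], 0],
    [[-0.8, -0.5, 0], [0, 0, 0], 0],
    [[-0.8, -0.5, 0], [0, 0, 0], 0],
    [[-0.8, -0.5, 0], [0, 0, 0], 0],
    [[-0.8, -0.5, 0], [0, 0, 0], 0],
  ],
)

```text
t: 1.77
tool_pos: [0.5439, 0.2803, 0.3022]
orientation: [0.026, 1.0, -0.0, -0.001]
contact_force: [0.0, 0.4, 0.1]
grip_width: 0.004
grip_force: 0.0
```

Call:
jog_arm(
  increments=[
    [[-0.8, -0.5, 0], [0, 0, 0], 0],
    [[-0.8, -0.5, 0.5], [0, 0, 0], 0],
    [[-0.8, -0.5, 0.5], [0, 0, 0], 0],
    [[-0.8, -0.5, 0.5], [0, 0, 0], 0],
    [[-0.5, -0.5, 0.5], [0, 0, 0], 0],
    [[0, 0, 0.5], [0, 0, 0], 0],
    [[0, 0, 0.5], [0, 0, 0], 0],
    [[0, 0, 0.5], [0, 0, 0], 0],
    [[0, 0, 0.5], [0, 0, 0], 0],
    [[0, 0, 0], [0, 0, 0], 0],
  ],
)

```text
t: 2.6
tool_pos: [0.6306, 0.2135, 0.1991]
orientation: [0.026, 1.0, -0.001, -0.003]
contact_force: [-0.5, -0.1, -0.3]
grip_width: 0.005
grip_force: 0.0
```

Call:
jog_arm(
  increments=[
    [[0, 0, 0.5], [0, 0, 0], 0],
    [[0, 0, 0.5], [0, 0, 0], 0],
    [[0, 0, 0.5], [0, 0, 0], 0],
    [[0, 0, 0.3], [0, 0, 0], 0],
    [[0, 0, 0], [0, 0, 0], 0],
  ],
)

```text
t: 3.02
tool_pos: [0.6311, 0.2138, 0.155]
orientation: [0.026, 1.0, -0.0, -0.002]
contact_force: [0.1, -0.1, -0.1]
grip_width: 0.002
grip_force: 0.0
```

Run:
```python
from h import *
p,_=get_image("side");q,_=get_image("top")
s=status.observe();t=s["tool_pos"];print(t,s["contact_force"])
u,v=proj("side",[t-[0,0,.084]])[0];print(u,v)
c=lambda im,u,v,w,h,f:cv2.resize(im[int(v)-h:int(v)+h,int(u)-w:int(u)+w],None,fx=f,fy=f,interpolation=cv2.INTER_CUBIC)
cv2.imwrite("pics/s1.png",c(p,u,v,50,40,6)[:,:,::-1])
```

```text
[0.63220338 0.21395719 0.15731498] [0.28537488 0.52001926 0.60068634]
226.49528188489535 155.3168805844308
```

View pics/s1.png

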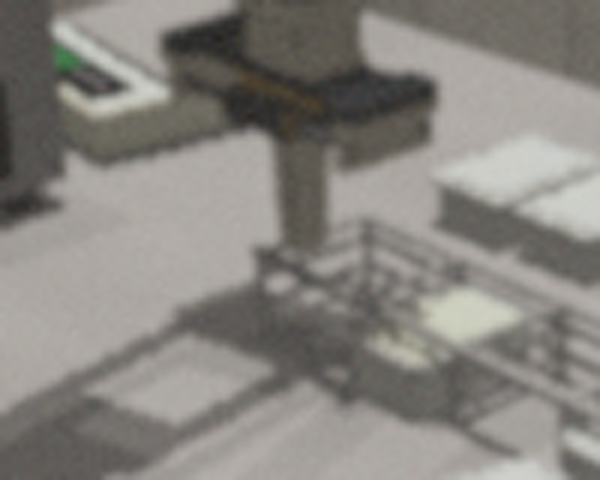

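The fingertips at crop (305,248) hang just above the rail, which starts at (262,252). Their projection falls on the rail, so I'll descend gently.

Call:
jog_arm(
  increments=[
    [[0, 0, 0.2], [0, 0, 0], 0],
    [[0, 0, 0.15], [0, 0, 0], 0],
    [[0, 0, 0.1], [0, 0, 0], 0],
    [[0, 0, 0.08], [0, 0, 0], 0],
    [[0, 0, 0.04], [0, 0, 0], 0],
    [[0, 0, 0], [0, 0, 0], 0],
    [[0, 0, 0], [0, 0, 0], 0],
  ],
)

```text
t: 3.7
tool_pos: [0.6324, 0.214, 0.1436]
orientation: [0.026, 1.0, 0.0, 0.0]
contact_force: [-0.4, -0.6, 0.3]
grip_width: 0.006
grip_force: 0.0
```

Call:
jog_arm(
  increments=[
    [[0, 0, 0.04], [0, 0, 0], 0],
    [[0, 0, 0], [0, 0, 0], 0],
    [[0, 0, 0.04], [0, 0, 0], 0],
    [[0, 0, 0], [0, 0, 0], 0],
    [[0, 0, 0], [0, 0, 0], 0],
  ],
)

```text
t: 4.12
tool_pos: [0.6325, 0.214, 0.1432]
orientation: [0.026, 1.0, 0.0, 0.001]
contact_force: [-3.8, 0.2, 8.7]
grip_width: 0.003
grip_force: 4.5
```

Contact is made, but the -x force component suggests the bar lies a bit further to the rear. I'll lift, shift 5 mm to the rear and touch again.

Call:
jog_arm(
  increments=[
    [[0, 0, -0.2], [0, 0, 0], 0],
    [[-0.2, 0, 0], [0, 0, 0], 0],
    [[0, 0, 0.1], [0, 0, 0], 0],
    [[0, 0, 0.06], [0, 0, 0], 0],
    [[0, 0, 0], [0, 0, 0], 0],
    [[0, 0, 0.04], [0, 0, 0], 0],
    [[0, 0, 0], [0, 0, 0], 0],
    [[0, 0, 0], [0, 0, 0], 0],
  ],
)

```text
t: 4.78
tool_pos: [0.6383, 0.2137, 0.1428]
orientation: [0.026, 1.0, 0.0, 0.001]
contact_force: [-1.0, -0.9, 9.0]
grip_width: 0.007
grip_force: 4.2
```

Call:
jog_arm(
  increments=[
    [[0, -0.3, 0], [0, 0, 0], 0],
    [[0, -0.3, 0], [0, 0, 0], 0],
    [[0, -0.3, 0], [0, 0, 0], 0],
    [[0, -0.3, 0], [0, 0, 0], 0],
    [[0, -0.3, 0], [0, 0, 0], 0],
    [[0, -0.3, 0], [0, 0, 0], 0],
    [[0, -0.3, 0], [0, 0, 0], 0],
    [[0, -0.3, 0], [0, 0, 0], 0],
    [[0, -0.3, 0], [0, 0, 0], 0],
    [[0, -0.3, 0], [0, 0, 0], 0],
  ],
)

```text
t: 5.62
tool_pos: [0.635, 0.1395, 0.1426]
orientation: [0.026, 1.0, 0.001, 0.002]
contact_force: [3.0, 5.0, 4.7]
grip_width: 0.005
grip_force: 3.0
```

Call:
jog_arm(
  increments=[
    [[0, -0.3, 0.02], [0, 0, 0], 0],
    [[0, -0.3, 0.01], [0, 0, 0], 0],
    [[0, -0.3, 0], [0, 0, 0], 0],
    [[0, -0.3, 0], [0, 0, 0], 0],
    [[0, -0.3, 0], [0, 0, 0], 0],
    [[0, -0.3, 0], [0, 0, 0], 0],
    [[0, -0.3, 0], [0, 0, 0], 0],
    [[0, -0.3, 0], [0, 0, 0], 0],
  ],
)

```text
t: 6.28
tool_pos: [0.6324, 0.0796, 0.142]
orientation: [0.026, 1.0, 0.001, 0.003]
contact_force: [3.8, 5.1, 5.0]
grip_width: 0.008
grip_force: 3.3
```

Call:
jog_arm(
  increments=[
    [[0.04, -0.3, 0.01], [0, 0, 0], 0],
    [[0.04, -0.3, 0.01], [0, 0, 0], 0],
    [[0, -0.3, 0], [0, 0, 0], 0],
    [[0, -0.3, 0], [0, 0, 0], 0],
    [[0, -0.3, 0], [0, 0, 0], 0],
    [[0, -0.3, 0], [0, 0, 0], 0],
    [[0, 0, 0], [0, 0, 0], 0],
  ],
)

```text
t: 6.87
tool_pos: [0.6287, 0.033, 0.1425]
orientation: [0.026, 1.0, -0.0, 0.004]
contact_force: [3.6, -2.3, 9.3]
grip_width: 0.003
grip_force: 5.1
```

The rail run is done: all three stretches were touched at 5–9 N. Now I'll lift, turn 90°, open the fingers to 45 mm and go to the tray's right side.

Call:
jog_arm(
  increments=[
    [[0, 0, -0.9], [0, 0, 0], 0],
    [[0, 0, -0.9], [0, 0, 0], 0],
    [[0, 0, -1.0], [0, 0, 0], 0],
    [[0, 0, 0], [0, 0, 6.92], 45],
    [[0, 0, 0], [0, 0, 6.92], 45],
    [[0, 0, 0], [0, 0, 6.92], 45],
    [[0, 0, 0], [0, 0, 6.92], 45],
    [[0, 0, 0], [0, 0, 6.92], 45],
    [[0, 0, 0], [0, 0, 6.92], 45],
    [[0, 0, 0], [0, 0, 6.92], 45],
  ],
)

```text
t: 7.7
tool_pos: [0.6255, 0.0339, 0.2093]
orientation: [0.437, 0.9, -0.0, -0.001]
contact_force: [-0.3, -0.1, -0.8]
grip_width: 0.449
grip_force: 0.0
```

Call:
jog_arm(
  increments=[
    [[0, 0, 0], [0, 0, 6.92], 45],
    [[0, 0, 0], [0, 0, 6.92], 45],
    [[0, 0, 0], [0, 0, 6.92], 45],
    [[0, 0, 0], [0, 0, 6.92], 45],
    [[0, 0, 0], [0, 0, 6.92], 45],
    [[0, 0, 0], [0, 0, 6.92], 45],
    [[-0.83, -0.52, 0], [0, 0, 0], 45],
    [[-0.83, -0.52, 0], [0, 0, 0], 45],
    [[-0.83, -0.52, 0], [0, 0, 0], 45],
    [[-0.83, -0.52, 0], [0, 0, 0], 45],
  ],
)

```text
t: 8.53
tool_pos: [0.5685, -0.0468, 0.2092]
orientation: [0.725, 0.689, -0.001, -0.001]
contact_force: [-1.6, -0.7, -0.2]
grip_width: 0.485
grip_force: 0.0
```

Call:
jog_arm(
  increments=[
    [[-0.83, -0.52, 0], [0, 0, 0], 45],
    [[-0.83, -0.52, 0], [0, 0, 0], 45],
    [[-0.83, -0.52, 0], [0, 0, 0], 45],
    [[-0.83, -0.52, 0], [0, 0, 0], 45],
    [[0, 0, 0], [0, 0, 0], 45],
    [[0, 0, 0], [0, 0, 0], 45],
  ],
)

```text
t: 9.03
tool_pos: [0.5128, -0.1272, 0.2098]
orientation: [0.726, 0.688, -0.0, -0.001]
contact_force: [0.2, -0.5, -0.6]
grip_width: 0.482
grip_force: 0.0
```

Run:
```python
from h import *
from scipy.spatial.transform import Rotation as Ro
s=status.observe();t=s["tool_pos"]*1000
R=Ro.from_quat(s["orientation"]).as_matrix();print(t,R.round(3).tolist(),s["grip_width"],s["contact_force"])
c,n=np.cos(np.radians(3)),np.sin(np.radians(3))
print("rot",c*t[0]-n*t[1]-669,n*t[0]+c*t[1]-10)
```

```text
[ 512.80331717 -127.17649808  209.76117036] [[0.054, 0.999, -0.001], [0.999, -0.054, 0.001], [0.001, -0.001, -1.0]] 0.4824977934055601 [ 0.15299517 -0.48491032 -0.60992176]
rot -150.24355831317655 -110.1641551364201
```

Call:
jog_arm(
  increments=[
    [[0, 0.1, 0.7], [0, 0, 0], 45],
    [[0, 0, 0.7], [0, 0, 0], 45],
    [[0, 0, 0.7], [0, 0, 0], 45],
    [[0, 0, 0.7], [0, 0, 0], 45],
    [[0, 0, 0.7], [0, 0, 0], 45],
    [[0, 0, 0.5], [0, 0, 0], 45],
    [[0, 0, 0.3], [0, 0, 0], 45],
    [[0, 0, 0], [0, 0, 0], 45],
    [[0, 0, 0], [0, 0, 0], 45],
  ],
)

```text
t: 9.78
tool_pos: [0.5163, -0.1259, 0.1025]
orientation: [0.725, 0.689, -0.0, -0.0]
contact_force: [0.9, -0.7, 0.4]
grip_width: 0.483
grip_force: 0.0
```

Call:
jog_arm(
  increments=[
    [[0.2, 0, 0], [0, 0, 0], 45],
    [[0.2, 0, 0], [0, 0, 0], 45],
    [[0.2, 0, 0], [0, 0, 0], 45],
    [[0.2, 0, 0], [0, 0, 0], 45],
    [[0.2, 0, 0], [0, 0, 0], 45],
    [[0.2, 0, 0], [0, 0, 0], 45],
    [[0.2, 0, 0], [0, 0, 0], 45],
    [[0.2, 0, 0], [0, 0, 0], 45],
    [[0.2, 0, 0], [0, 0, 0], 45],
    [[0.2, 0, 0], [0, 0, 0], 45],
  ],
)

```text
t: 10.62
tool_pos: [0.5185, -0.0762, 0.1028]
orientation: [0.725, 0.689, -0.0, 0.0]
contact_force: [0.6, -3.4, 1.3]
grip_width: 0.481
grip_force: 1.2
```

Call:
jog_arm(
  increments=[
    [[0.2, 0, 0], [0, 0, 0], 45],
    [[0.2, 0, 0], [0, 0, 0], 45],
    [[0.2, 0, 0], [0, 0, 0], 45],
    [[0.2, 0, 0], [0, 0, 0], 45],
    [[0.2, 0, 0], [0, 0, 0], 45],
    [[0.2, 0, 0], [0, 0, 0], 45],
    [[0.2, 0, 0], [0, 0, 0], 45],
    [[0, 0, 0], [0, 0, 0], 45],
    [[0, 0, 0], [0, 0, 0], 45],
  ],
)

```text
t: 11.37
tool_pos: [0.52, -0.0408, 0.1024]
orientation: [0.725, 0.689, -0.0, -0.001]
contact_force: [-0.3, -0.7, -0.2]
grip_width: 0.483
grip_force: 0.0
```

```bash
cat >> h.py <<'E'
def tp():
    s=status.observe();t=s["tool_pos"]*1000;c,n=np.cos(np.radians(3)),np.sin(np.radians(3))
    return np.round([c*t[0]-n*t[1]-669,n*t[0]+c*t[1]-10,t[2]],1),s["contact_force"].round(1)
E
python3 - <<'E'
from h import *
print(tp())
p,_=get_image("top");cv2.imwrite("pics/t2.png",cv2.resize(p[110:230,150:310],None,fx=5,fy=5,interpolation=cv2.INTER_CUBIC)[:,:,::-1])
E
```

```text
(array([-147.6,  -23.5,  102.4]), array([-0.3, -0.7, -0.2]))
```

View pics/t2.png

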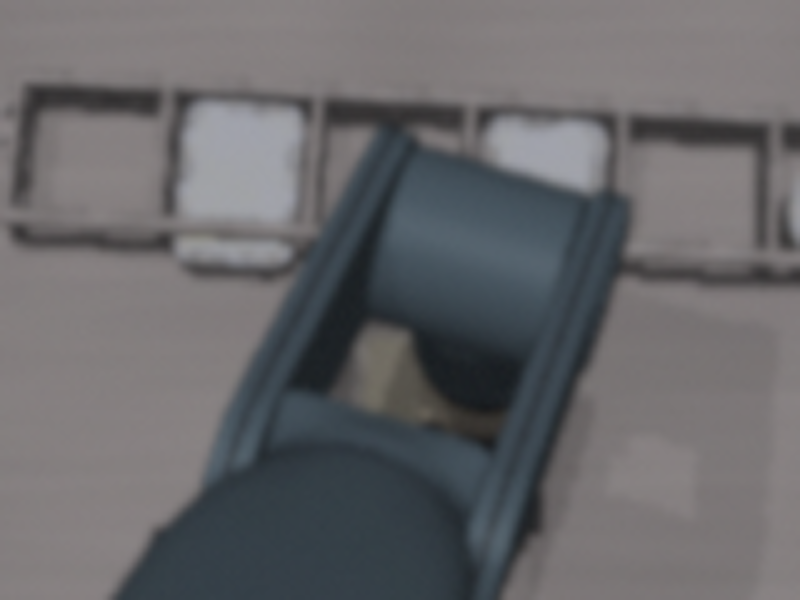

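The arm hides the tray in the top view, so the picture doesn't help here. I'll push about 22 mm more, based on finger geometry, then back off and look.

Call:
jog_arm(
  increments=[
    [[0.2, 0, 0], [0, 0, 0], 45],
    [[0.2, 0, 0], [0, 0, 0], 45],
    [[0.2, 0, 0], [0, 0, 0], 45],
    [[0.15, 0, 0], [0, 0, 0], 45],
    [[0.1, 0, 0], [0, 0, 0], 45],
    [[0, 0, 0], [0, 0, 0], 45],
    [[-0.6, 0, 0], [0, 0, 0], 45],
    [[-0.8, 0, 0], [0, 0, 0], 45],
    [[-0.6, 0, -0.8], [0, 0, 0], 45],
    [[0, 0, -1.0], [0, 0, 0], 45],
  ],
)

```text
t: 12.25
tool_pos: [0.5178, -0.0721, 0.1465]
orientation: [0.726, 0.688, -0.001, -0.002]
contact_force: [0.9, 0.3, 0.3]
grip_width: 0.487
grip_force: 0.0
```

Call:
jog_arm(
  increments=[
    [[0, -0.8, -1.0], [0, 0, 0], 30],
    [[0, -1, -1.0], [0, 0, 0], 30],
    [[0, -1, 0], [0, 0, 0], 30],
    [[0, -1, 0], [0, 0, 0], 30],
    [[0, -1, 0], [0, 0, 0], 30],
    [[0, -1, 0], [0, 0, 0], 30],
    [[0, 0, 0], [0, 0, 0], 30],
  ],
)

```text
t: 12.83
tool_pos: [0.3697, -0.0613, 0.1972]
orientation: [0.725, 0.689, -0.001, -0.002]
contact_force: [-0.5, -0.6, 0.0]
grip_width: 0.325
grip_force: 0.0
```

Run:
```python
from h import *
print(tp())
p,_=get_image("top");np.save("t3.npy",p);cv2.imwrite("pics/t3.png",cv2.resize(p[110:230,150:310],None,fx=5,fy=5,interpolation=cv2.INTER_CUBIC)[:,:,::-1])
```

```text
(array([-296.6,  -51.9,  197.2]), array([-0.5, -0.6,  0. ]))
```

View pics/t3.png

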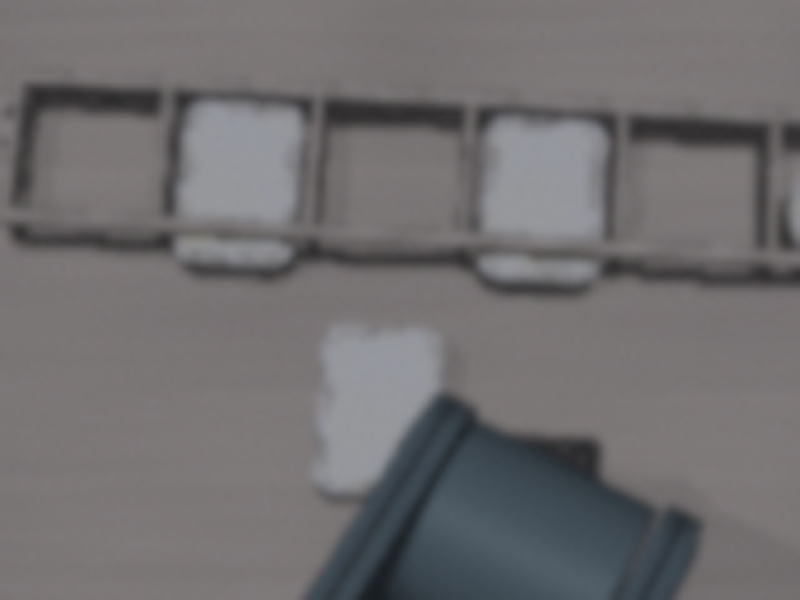

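The tray now stands nearly square at crop (383,410), in front of gap 3 (between hoops at about 320 and 470). I'll convert its edges to rack coordinates.

Run:
```python
from h import *
f=lambda x,y:((x+.5)/5-.5+150,(y+.5)/5-.5+110)
c,n=np.cos(np.radians(3)),np.sin(np.radians(3))
def rk(uv,z):
    w=ray("top",[f(*uv)],z)[0]*1000;return np.round([c*w[0]-n*w[1]-669,n*w[0]+c*w[1]-10],1)
for nm,uv in dict(front=(383,323),l1=(323,360),l2=(318,465),r1=(445,365)).items():print(nm,rk(uv,.04))
for nm,uv in dict(h3=(317,170),h4=(469,175),rail3=(395,237),tb=(240,98),tc=(545,113),tbl=(177,180),tbr=(300,180)).items():print(nm,rk(uv,.056 if nm[0] in"hr" else .04))
```

```text
front [-102.2   45.8]
l1 [-127.3   80.6]
l2 [-191.9   78.7]
r1 [-126.     6.4]
h3 [-12.4  91.8]
h4 [-10.3  -1.2]
rail3 [-51.9  41.1]
tb [ 36.3 145.5]
tc [ 37.3 -45. ]
tbl [-18.9 180. ]
tbr [-14.7 103.7]
```

Tray centre is at y≈43.5 against a gap centre of ≈45, with about 1.7° of skew, which is good. Now I'll go behind it with the tool turned back, fingers 20 mm apart, pushing with their outer flanks.

Call:
jog_arm(
  increments=[
    [[0, 0, 0], [0, 0, -6.92], 20],
    [[0, 0, 0], [0, 0, -6.92], 20],
    [[0, 0, 0], [0, 0, -6.92], 20],
    [[0, 0, 0], [0, 0, -6.92], 20],
    [[0, 0, 0], [0, 0, -6.92], 20],
    [[0, 0, 0], [0, 0, -6.92], 20],
    [[0, 0, 0], [0, 0, -6.92], 20],
    [[0, 0, 0], [0, 0, -6.92], 20],
    [[0, 0, 0], [0, 0, -6.92], 20],
    [[0, 0, 0], [0, 0, -6.92], 20],
  ],
)

```text
t: 13.72
tool_pos: [0.3754, -0.0631, 0.198]
orientation: [0.203, 0.979, -0.0, 0.001]
contact_force: [-0.1, -0.5, -0.4]
grip_width: 0.215
grip_force: 0.0
```

Call:
jog_arm(
  increments=[
    [[0, 0, 0], [0, 0, -6.92], 20],
    [[0, 0, 0], [0, 0, -6.92], 20],
    [[0, 0, 0], [0, 0, -6.92], 20],
    [[0, 0.96, 0], [0, 0, 0], 20],
    [[0, 0.96, 0], [0, 0, 0], 20],
    [[0, 0.96, 0], [0, 0, 0], 20],
    [[0, 0.96, 0], [0, 0, 0], 20],
    [[0, 0, 0], [0, 0, 0], 20],
    [[0, 0, 0], [0, 0, 0], 20],
  ],
)

```text
t: 14.47
tool_pos: [0.38, 0.0338, 0.1979]
orientation: [0.025, 1.0, -0.0, 0.0]
contact_force: [0.1, -0.2, -0.4]
grip_width: 0.212
grip_force: 0.0
```

Call:
jog_arm(
  increments=[
    [[0, 0, 0.7], [0, 0, 0], 20],
    [[0, 0, 0.7], [0, 0, 0], 20],
    [[0, 0, 0.7], [0, 0, 0], 20],
    [[0, 0, 0.7], [0, 0, 0], 20],
    [[0, 0, 0.7], [0, 0, 0], 20],
    [[0, 0, 0.3], [0, 0, 0], 20],
    [[0, 0, 0], [0, 0, 0], 20],
    [[0, 0, 0], [0, 0, 0], 20],
  ],
)

```text
t: 15.13
tool_pos: [0.3795, 0.0325, 0.1028]
orientation: [0.027, 1.0, 0.0, -0.0]
contact_force: [0.4, 0.3, -0.3]
grip_width: 0.214
grip_force: 0.0
```

Run:
```python
from h import *
s=status.observe();print(tp(),s["orientation"].round(3),s["grip_width"])
```

```text
(array([-291.7,   42.3,  102.8]), array([ 0.4,  0.3, -0.3])) [ 0.027  1.     0.    -0.   ] 0.2140904036593101
```

Call:
jog_arm(
  increments=[
    [[-0.5, 0.04, 0], [0, 0, 0], 20],
    [[-0.5, 0, 0], [0, 0, 0], 20],
    [[-0.5, 0, 0], [0, 0, 0], 20],
    [[-0.5, 0, 0], [0, 0, 0], 20],
    [[-0.3, 0, 0], [0, 0, 0], 20],
    [[-0.2, 0, 0], [0, 0, 0], 20],
    [[-0.2, 0, 0], [0, 0, 0], 20],
    [[-0.2, 0, 0], [0, 0, 0], 20],
    [[-0.2, 0, 0], [0, 0, 0], 20],
    [[-0.2, 0, 0], [0, 0, 0], 20],
  ],
)

```text
t: 15.97
tool_pos: [0.461, 0.0299, 0.1027]
orientation: [0.026, 1.0, 0.0, -0.001]
contact_force: [-2.6, 0.4, 2.2]
grip_width: 0.216
grip_force: 1.2
```

Call:
jog_arm(
  increments=[
    [[-0.2, 0, 0], [0, 0, 0], 20],
    [[-0.2, 0, 0], [0, 0, 0], 20],
    [[-0.2, 0, 0], [0, 0, 0], 20],
    [[-0.2, 0, 0], [0, 0, 0], 20],
    [[-0.2, 0, 0], [0, 0, 0], 20],
    [[-0.2, 0, 0], [0, 0, 0], 20],
    [[-0.2, 0, 0], [0, 0, 0], 20],
    [[-0.2, 0, 0], [0, 0, 0], 20],
    [[-0.2, 0, 0], [0, 0, 0], 20],
    [[-0.2, 0, 0], [0, 0, 0], 20],
  ],
)

```text
t: 16.8
tool_pos: [0.512, 0.0271, 0.1027]
orientation: [0.026, 1.0, 0.0, -0.0]
contact_force: [-1.1, 0.5, -0.9]
grip_width: 0.215
grip_force: 0.4
```

Run:
```python
from h import *
print(tp())
p,_=get_image("side");u,v=proj("side",[ray("top",[(229,165)],.04)[0]])[0];u,v=int(u),int(v)
cv2.imwrite("pics/s4.png",cv2.resize(p[v-50:v+50,u-65:u+65],None,fx=6,fy=6,interpolation=cv2.INTER_CUBIC)[:,:,::-1])
```

```text
(array([-159.1,   43.8,  102.7]), array([-1.1,  0.5, -0.9]))
```

View pics/s4.png

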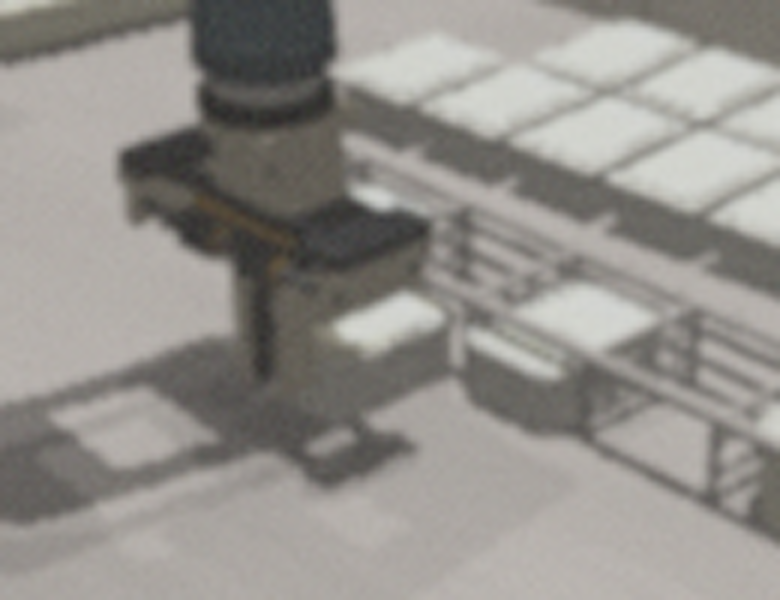

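The tray (top at about (390,320)) is flat on the bench and heading straight into gap 3, with the fingers at (265,330) behind it. I'll carry on.

Call:
jog_arm(
  increments=[
    [[-0.2, 0, 0], [0, 0, 0], 20],
    [[-0.2, 0, 0], [0, 0, 0], 20],
    [[-0.2, 0, 0], [0, 0, 0], 20],
    [[-0.2, 0, 0], [0, 0, 0], 20],
    [[-0.2, 0, 0], [0, 0, 0], 20],
    [[-0.2, 0, 0], [0, 0, 0], 20],
    [[-0.2, 0, 0], [0, 0, 0], 20],
    [[-0.2, 0, 0], [0, 0, 0], 20],
  ],
)

```text
t: 17.52
tool_pos: [0.552, 0.025, 0.1027]
orientation: [0.026, 1.0, 0.0, -0.0]
contact_force: [-0.9, -0.5, -0.8]
grip_width: 0.214
grip_force: 0.4
```

Call:
jog_arm(
  increments=[
    [[-0.2, 0, 0], [0, 0, 0], 20],
    [[-0.2, 0, 0], [0, 0, 0], 20],
    [[-0.2, 0, 0], [0, 0, 0], 20],
    [[-0.2, 0, 0], [0, 0, 0], 20],
    [[0, 0, 0], [0, 0, 0], 20],
  ],
)

```text
t: 17.93
tool_pos: [0.5727, 0.0238, 0.1029]
orientation: [0.026, 1.0, -0.0, 0.001]
contact_force: [0.3, -0.1, 0.2]
grip_width: 0.215
grip_force: 0.0
```

Call:
jog_arm(
  increments=[
    [[-0.1, 0, 0], [0, 0, 0], 20],
    [[-0.1, 0, 0], [0, 0, 0], 20],
    [[-0.1, 0, 0], [0, 0, 0], 20],
    [[-0.1, 0, 0], [0, 0, 0], 20],
    [[-0.1, 0, 0], [0, 0, 0], 20],
    [[-0.06, 0, 0], [0, 0, 0], 20],
  ],
)

```text
t: 18.43
tool_pos: [0.5858, 0.0232, 0.1028]
orientation: [0.026, 1.0, -0.0, 0.0]
contact_force: [-1.1, 0.3, 0.7]
grip_width: 0.215
grip_force: 0.7
```

Call:
jog_arm(
  increments=[
    [[-0.06, 0, 0], [0, 0, 0], 20],
    [[-0.06, 0, 0], [0, 0, 0], 20],
  ],
)

```text
t: 18.6
tool_pos: [0.5884, 0.0231, 0.1028]
orientation: [0.026, 1.0, 0.0, -0.0]
contact_force: [-1.5, -0.1, 0.3]
grip_width: 0.212
grip_force: 0.9
```

Call:
jog_arm(
  increments=[
    [[-0.06, 0, 0], [0, 0, 0], 20],
    [[-0.06, 0, 0], [0, 0, 0], 20],
    [[0, 0, 0], [0, 0, 0], 20],
  ],
)

```text
t: 18.85
tool_pos: [0.5918, 0.0229, 0.1028]
orientation: [0.026, 1.0, -0.0, 0.0]
contact_force: [-0.6, -1.0, 0.4]
grip_width: 0.211
grip_force: 0.1
```

Call:
jog_arm(
  increments=[
    [[-0.04, 0, 0], [0, 0, 0], 20],
    [[-0.04, 0, 0], [0, 0, 0], 20],
    [[0, 0, 0], [0, 0, 0], 20],
  ],
)

```text
t: 19.1
tool_pos: [0.5927, 0.0229, 0.1027]
orientation: [0.026, 1.0, 0.0, -0.001]
contact_force: [-4.4, -0.8, 3.6]
grip_width: 0.212
grip_force: 2.4
```

The force holds at 4.4 N at standstill, at the expected position, so the tray is against the stop. I'll back off, clear the view and check.

Call:
jog_arm(
  increments=[
    [[0.2, 0, 0], [0, 0, 0], 20],
    [[0.8, 0, 0], [0, 0, 0], 20],
    [[1, 0, 0], [0, 0, 0], 20],
    [[1, 0, -0.5], [0, 0, 0], 20],
    [[1, 0, -1], [0, 0, 0], 20],
    [[1, 0, -1], [0, 0, 0], 20],
    [[1, 0, -1], [0, 0, 0], 20],
    [[1, 0, 0], [0, 0, 0], 20],
    [[1, 0, 0], [0, 0, 0], 20],
    [[0, 0, 0], [0, 0, 0], 20],
  ],
)

```text
t: 19.93
tool_pos: [0.3895, 0.0341, 0.1902]
orientation: [0.026, 1.0, 0.0, -0.001]
contact_force: [-1.4, 0.2, -0.5]
grip_width: 0.213
grip_force: 0.0
```

Run:
```python
from h import *
p,_=get_image("top");cv2.imwrite("pics/t5.png",cv2.resize(p[110:230,150:310],None,fx=5,fy=5,interpolation=cv2.INTER_CUBIC)[:,:,::-1])
for uv in((198,147),(228,148),(258,149)):
    t=tray(p,uv,r=20);print(t)
print(tp())
```

```text
(119.0, array([186, 131,  25,  25, 537], dtype=int32), ((668.4962768554688, 116.00403594970703), (71.97673797607422, 76.78428649902344), 86.51763153076172))
(120.0, array([216, 132,  25,  26, 566], dtype=int32), ((664.3685302734375, 21.540632247924805), (73.1039047241211, 78.61038208007812), 87.19029998779297))
(120.0, array([246, 134,  25,  25, 544], dtype=int32), ((659.6328735351562, -70.22715759277344), (72.2524642944336, 78.81388854980469), 86.53174591064453))
(array([-279.3,   44.1,  190.6]), array([ 0.7,  0.5, -0.6]))
```

View pics/t5.png

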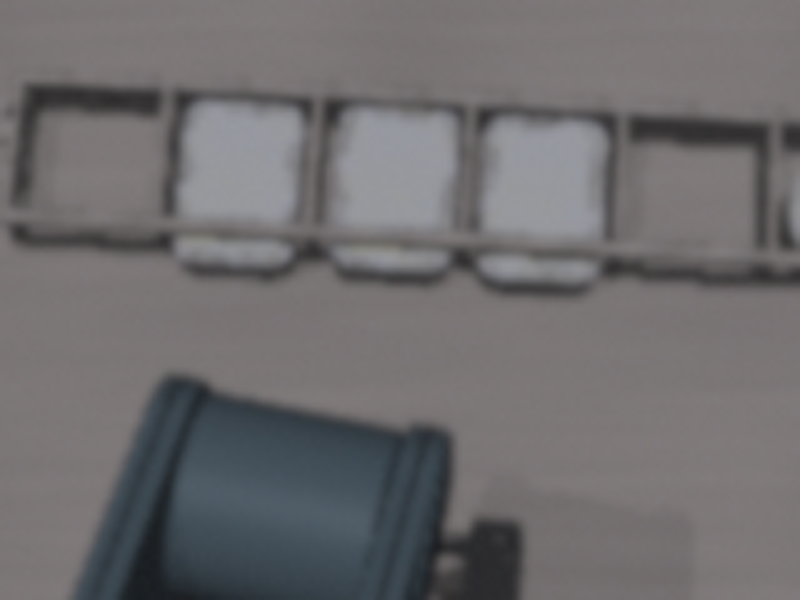

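The tray sits in gap 3 at crop (395,185), square and level with its two neighbours, and neither neighbour has moved. I'm handing in.

```bash
python3 -c "
from plant import manip
print(manip.close_job())"
```

```text
the job is handed in; nothing more can be done
None
```

The job is handed in (no verdict came back): the fingers touched the rail at gaps 1, 2 and 3 in order, and the tray is home against the rear stop in the third gap, pushed gently along the bench, with both neighbouring trays unmoved in the last picture.

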